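Make up two repair kits at the electronics bench

TASK

Make up the two repair kits from the parts on the white stock board, each part standing upright on the floor of its own bay. Two-bay tray: the heat sink in the bay beside the tray's pull tab, the tall slim capacitor in the other; three-bay tray: the transformer beside the tab, the relay in the middle, the short wide capacitor at the plain end. Leave the ring coil and the white bar resistor where they lie.

Things in the scene. Friction and masses are not known exactly. Their poses are not given: they have to be found in the camera images.
- heatsink: Finned aluminium heat sink: plate 40 (x) x 36 (y) mm with six upright fins running along x, 34 mm high in all, about 90 g; plain outer fin faces at y = +-18 mm can be gripped. It starts upright on the white stock board (top 6 mm above the bench), any yaw. Origin: centre of the underside, z up.
- tall_capacitor: Tall, slim can capacitor: upright black cylinder 28 mm in diameter, 55 mm high, aluminium top with a fine cross, about 50 g. It starts upright on the white stock board (top 6 mm above the bench), any yaw. Origin: centre of the underside, z up.
- wide_capacitor: Short, wide can capacitor: upright black cylinder 40 mm in diameter, 32 mm high, aluminium top with a fine cross, about 60 g. It starts upright on the white stock board (top 6 mm above the bench), any yaw. Origin: centre of the underside, z up.
- transformer: Small mains transformer: dark steel core 42 (x) x 36 (y) mm, 40 mm high, copper winding inside, on top a dark bar along x between two white patches (24 x 9 mm), about 220 g; can be gripped across y. It starts upright on the white stock board (top 6 mm above the bench), any yaw. Origin: centre of the underside, z up.
- relay: Relay: plain grey plastic block on a black base, 36 (x) x 28 (y) mm, 35 mm high, with a 3 mm rib on top along x, about 45 g; can be gripped across y. It starts upright on the white stock board (top 6 mm above the bench), any yaw. Origin: centre of the underside, z up.
- tray_two: Dark grey kit tray, two bays, 68 x 132 mm. Bays 60 x 60 mm inside, in a row along y; walls 4 mm; bay floor 3 mm, rims 13 mm above the bench. Flat pull tab (40 x 18 mm, rim height, white dot) on the +y end only. Fixed left or right of the stock board, any yaw. Origin: centre of the underside without tab, on the bench; x across the row, z up. Bay centres: y = +32 (tab end) and -32 mm.
- tray_three: Dark grey kit tray, three bays, 68 x 196 mm. Bays 60 x 60 mm inside, in a row along y; walls 4 mm; bay floor 3 mm, rims 13 mm above the bench. Flat pull tab (40 x 18 mm, rim height, white dot) on the +y end only. Fixed left or right of the stock board, any yaw. Origin: centre of the underside without tab, on the bench; x across the row, z up. Bay centres: y = +64 (tab end), 0, -64 mm.
- coil: Copper-wound ring coil lying flat, 46 mm in diameter with a hole, 20 mm high: not part of either kit. It lies on the white stock board (top 6 mm above the bench), any yaw. Origin: centre of the underside, z up.
- resistor: White ceramic bar resistor lying flat, 68 x 14 mm with its steel end tags, 14 mm high: not part of either kit. It lies on the white stock board (top 6 mm above the bench), any yaw. Origin: centre of the underside, z up.
Mind the look-alikes: they are no part of the job. Leave any brown or yellow look-alike of the tray_two alone.

How it is judged:
By the outcome, as a careful person would: the job done as asked, in the order asked, and still so for the second after the job is handed in, with the robot touching nothing.
It also fails if it takes over 128 s, if anything falls off the work surface, if the arm or the gripper's body presses on something with over 40 N, if the wrist force passes 120 N, or if a joint passes its speed limit or range.

ROBOT

A 7-joint arm with a two-finger parallel gripper is mounted at the origin on the work surface. World frame = base frame: x ahead of the robot, y to its left, z up, the work surface at z = 0. Lengths are in mm, angles in rad, forces in N, time in s.
With the tool pointing down it reaches from about 375 to 925 mm from the base axis. Payload 3.1 kg.
Tool frame: the origin (TCP) lies between the finger pads; the fingertips stand 22 mm ahead of it and the grasp point (between the pads) lies 3 mm ahead of it; z points along the fingers, y is the line along which they close (so a half turn about z gives the same grasp; the last joint's range is limited). The gripper opens to 85 mm and grips with 20 to 120 N. Pads are 22 mm wide; open, the fingers measure 114 mm over their backs; the gripper's body (76 mm by 85 mm) begins 54 mm behind the grasp point. The pads swing forward as they close: fully open they stand 13 mm farther back than shut.
Start: joints at [1.251, 0.383, 0.044, 1.598, -0.018, 1.161, -0.05], TCP at [143.01, -634.075, 253.269] pointing down, gripper open.
Joint ranges: [-2.61, 2.61], [-0.41, 2.15], [-1.48, 1.57], [0, 2.5], [-1.57, 4.71], [0.05, 1.97], [-2.85, 2.85]. Speed limits (rad/s): [2.79, 2.79, 3.14, 3.14, 3.14, 3.14, 3.14].

INTERFACE

Orientations are given as a rotation vector (axis times angle).
In Python, from station import r, read_camera, spot_in, silhouettes gives the robot as it stands.
- The arm moves only by the tool arm_command, never from a script. Its argument "motion" is a list of rows, each an object with "claw": the opening, from -1 (shut) to 1 (fully open); "slide": the shift along the tool's x, y, z in fractions of the full range, 1 being 800 mm, a list of three; "spin": the turn about the tool's z in normalised numbers (1 is pi rad). In form: [{"claw": claw, "slide": [x, y, z], "spin": spin}, ...]. A call has 1 to 10 rows; each row is the pose to reach, as a shift and turn from the pose commanded when the call began, along the tool's axes at that moment; what a row does not reach only later rows make up. A row lasts 1/10 s, in which the tool goes at most 50 mm and 8.59 degrees, less where a joint would pass 70% of its speed; a pose out of reach is approached as far as the arm can. Shift and turn numbers lie between -1 and 1, and a call with a number outside is refused. A call with a gripper value outside its range is refused whole. The fingers move at their own pace and stop on an object; "newtons" is the grip in N (left out, the last holds). Time passes only in rows, so rows that repeat a pose let the fingers close. It gives the time, the measured TCP pose, the force, the opening and the grip force at its end, in the units of the state.
- r.observe(): the state, without advancing time (a new reading comes with each control period).
- read_camera(name): name is "side" or "top" or "wrist"; returns a dict with "frame" (480x640x3 uint8, red, green, blue), "camera_matrix" (3x3 intrinsics, pixels), "D" ([k1, k2, p1, p2, k3] as OpenCV has them; the pictures are not rectified), "rvec" (rotation vector, rad) and "tvec" (3), from world to camera coordinates, as OpenCV has them. Camera axes: x right, y down, z forward; pixel columns grow to the right and rows downward; lengths in mm; the calibration is good to about 2 mm. A picture is of the moment at which its call begins. There is no depth.
- r.job_done(): hands the job in; it is judged then, once.
Trained networks look in the newest picture that a camera, given by its name, has taken for a name from the list of things; names that differ only in an ending like _2 or _b are one class to them, and where a whole thing is asked for, a point or a joint stands for the part that bears it (a point fixed in the world has none). Each returns a list of dicts, best first, with "score" (0 to 1); they miss things now and then, are a little off and sometimes report something else, mostly with a low value. They report only what shows in the picture. A call takes as long as a camera call. They do not tell look-alikes from the thing itself.
- spot_in(name, camera): "at" ([x, y, z] in mm, in world coordinates, good to about 4 mm: the middle of the surface that is visible of it).
- silhouettes(name, camera): "mask" (480x640 bool, what is visible of it).
The state is a dict: "time": time; "qpos": joint angles; "dq": joint speeds; "effort": joint torques, N m; "ee_pos": TCP position; "tool_rot": TCP orientation; "force": force on the tool from outside, world axes, zero at the start; "ft_torque": the same for the moment, N m; "opening": finger opening in mm; "finger_force": force on a finger pad.
Only numpy, scipy, OpenCV 4.12 (cv2) and the standard library are available. Lean on these libraries where they do the work, as an engineer would, in place of code of your own. Each camera call takes 0.05 s, during which the arm holds its last target. There are 200 camera calls.

## Working session

There is one attempt and no reset: what is moved stays moved. The work goes in short steps, Python scripts to look and compute and a tool call to move; the robot and the scene stay as the last step left them, time stands still between calls to the robot, and variables do not carry over. Pictures are saved under pics/ and viewed, at most 14 in all, crops included, and the job is handed in when it is done.

Besides the shell and the picture viewer there is one more tool, called after "Request:" as a command line: name --argument value ..., lists and objects as JSON in quotes. arm_command: Moves the arm, as the interface text tells. Its arguments: {"type":"object","properties":{"motion":{"type":"array","items":{"type":"object","properties":{"claw":{"type":"number"},"slide":{"type":"array","items":{"type":"number"}},"spin":{"type":"number"}}}},"newtons":{"type":"number"}},"required":["motion"]}

```bash
ls; mkdir -p pics; python3 - <<'E'
from station import r, read_camera, spot_in, silhouettes
import cv2
for c in ("top","side"):
    d=read_camera(c); cv2.imwrite(f"pics/{c}0.png",d["frame"][:,:,::-1])
    print(c,d["camera_matrix"],d["D"],d["rvec"],d["tvec"])
s=r.observe(); print(s)
for n in "heatsink tall_capacitor wide_capacitor transformer relay tray_two tray_three coil resistor".split():
    print(n,[(x["score"],x["at"]) for x in spot_in(n,"top")])
E
```

```text
pics
top [[441.8403339    0.         320.03719861]
 [  0.         441.8403339  237.67395766]
 [  0.           0.           1.        ]] [-0.02628284  0.          0.          0.          0.        ] [ 2.17795934 -2.21766998  0.06382239] [-87.54132162 510.94162202 917.75516653]
side [[487.60952988   0.         320.76187567]
 [  0.         487.60952988 245.64918673]
 [  0.           0.           1.        ]] [-0.05477018  0.          0.          0.          0.        ] [ 0.47752402 -2.54550749  1.38834146] [444.17692458 192.17200217 846.32992021]
{'time': 0.1, 'qpos': array([ 1.25119805,  0.38377137,  0.04383247,  1.59945873, -0.01792022,
        1.16117736, -0.04987582]), 'dq': array([-0.00052151, -0.00268072, -0.00039095, -0.00273159, -0.00025053,
       -0.00047717,  0.00058486]), 'effort': array([ 2.88144205e-03, -4.34727502e+01,  1.02965333e+00, -2.50457221e+01,
        1.09453520e-02,  5.42420283e-03, -2.06035168e-06]), 'ee_pos': array([ 142.81846777, -633.27854875,  251.98154386]), 'tool_rot': array([-3.11989795e+00, -3.47576011e-01,  5.88721645e-04]), 'force': array([0.23420857, 0.04944362, 0.04901694]), 'ft_torque': array([0.01659795, 0.00812658, 0.00789387]), 'finger_force': 0.0, 'opening': 85.17335369541574}
heatsink [(0.64, [660.5, -105.2, 25.7])]
tall_capacitor [(0.61, [437.9, 105.9, 61.2])]
wide_capacitor [(0.55, [487.9, 309.9, -0.2])]
transformer [(0.87, [434.5, -4.2, 47.7])]
relay [(0.84, [545.2, -0.8, 45.2])]
tray_two [(0.93, [362.2, -318.0, 1.8]), (0.79, [545.6, -312.5, -1.3]), (0.56, [433.3, -532.5, 6.0])]
tray_three [(0.9, [489.1, 309.4, 3.5])]
coil [(0.68, [663.3, 101.6, 28.5])]
resistor [(0.5, [440.5, -105.5, 19.3])]
```

View pics/top0.png

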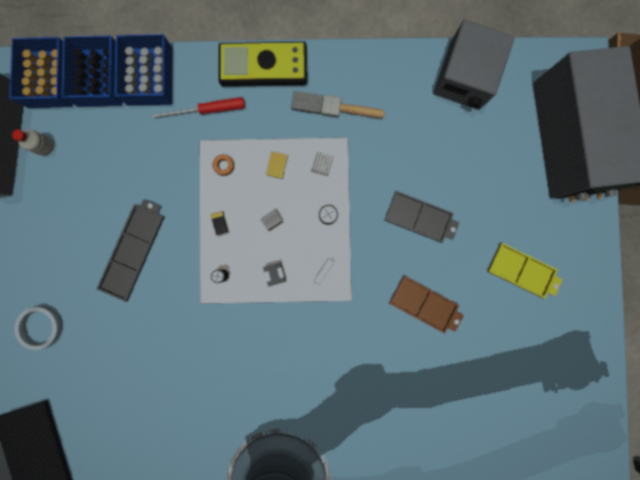

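View pics/side0.png

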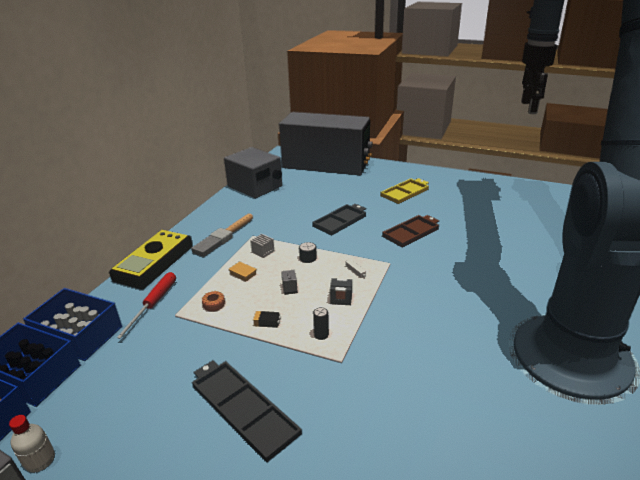

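The top picture shows the board's nine items:

| Item | Pixel |
|---|---|
| Coil | (223,164) |
| Yellow block | (277,164) |
| Heat sink | (322,163) |
| Battery-like block | (220,222) |
| Relay | (272,219) |
| Wide capacitor | (328,214) |
| Tall capacitor | (220,275) |
| Transformer | (274,273) |
| Resistor | (324,270) |

- **Two-bay tray candidates:** dark grey at (420,216), brown at (425,303) and yellow at (523,270). The dark grey one is the tray described, with its tab at (452,229).
- **Three-bay tray:** at (131,250), with its tab at the top (150,206).
- **Part look-alikes:** the battery and the yellow block could be confused with the relay or transformer. The relay is the plain grey block with a rib.

I'll check the choice in a close crop and fit poses to the masks.

```bash
cat > h.py <<'E'
import numpy as np, cv2
from scipy.optimize import minimize
from scipy.spatial.transform import Rotation as R
from station import r, read_camera, spot_in, silhouettes
def box(x0,x1,y0,y1,z0,z1): return np.array([[x,y,z] for x in(x0,x1) for y in(y0,y1) for z in(z0,z1)],float)
def cyl(rad,h): 
    a=np.linspace(0,2*np.pi,32,False); return np.array([[rad*np.cos(t),rad*np.sin(t),z] for t in a for z in(0,h)])
SH=dict(heatsink=[box(-20,20,-18,18,0,34)],tall_capacitor=[cyl(14,55)],wide_capacitor=[cyl(20,32)],
 transformer=[box(-21,21,-18,18,0,40)],relay=[box(-18,18,-14,14,0,35)],
 tray_two=[box(-34,34,-66,66,0,13),box(-20,20,66,84,10,13)],tray_three=[box(-34,34,-98,98,0,13),box(-20,20,98,116,10,13)])
def proj(P,d): return cv2.projectPoints(np.asarray(P,float).reshape(-1,3),d["rvec"],d["tvec"],d["camera_matrix"],d["D"])[0].reshape(-1,2)
def ray(uv,d,z):
    n=cv2.undistortPoints(np.array([[uv]],float),d["camera_matrix"],d["D"]).ravel()
    M=cv2.Rodrigues(d["rvec"])[0]; o=-M.T@np.ravel(d["tvec"]); v=M.T@np.r_[n,1]; return o+v*(z-o[2])/v[2]
S=4
def render(name,p,z,d,shape):
    c,s=np.cos(p[2]),np.sin(p[2]); im=np.zeros((shape[0]*S,shape[1]*S),np.uint8)
    for B in SH[name]:
        W=np.c_[p[0]+c*B[:,0]-s*B[:,1],p[1]+s*B[:,0]+c*B[:,1],z+B[:,2]]
        q=((proj(W,d)+.5)*S-.5); cv2.fillConvexPoly(im,cv2.convexHull(np.round(q*16).astype(np.int32)),1,cv2.LINE_8,4)
    return im>0
def fit(name,mask,d,z,xy):
    big=np.kron(mask,np.ones((S,S),bool)); best=None
    cost=lambda p:1-(lambda a:(a&big).sum()/max(1,(a|big).sum()))(render(name,[p[0],p[1],p[2]/20],z,d,mask.shape))
    for y0 in (np.arange(0,2*np.pi,.5) if len(SH[name])>1 else [0] if 'cap' in name else np.arange(0,np.pi,.4)):
        p0=np.array([xy[0],xy[1],y0*20]); o=minimize(cost,p0,method="Nelder-Mead",options=dict(initial_simplex=p0+np.array([[0,0,0],[8,0,0],[0,8,0],[0,0,8]]),maxiter=70))
        if best is None or o.fun<best.fun: best=o
    p=best.x; return np.round([p[0],p[1],np.degrees(p[2]/20)],1),round(best.fun,3)
def go(x,y,z,yaw=None):
    """slide and spin from the present pose to world TCP x,y,z; yaw (deg) = direction of the closing line"""
    s=r.observe(); M=R.from_rotvec(s["tool_rot"]).as_matrix(); sl=M.T@(np.array([x,y,z])-s["ee_pos"]); sp=0
    if yaw is not None:
        t=M.T@np.array([np.cos(np.radians(yaw)),np.sin(np.radians(yaw)),0]); sp=np.arctan2(-t[0],t[1]); sp=(sp+np.pi/2)%np.pi-np.pi/2
    return np.round(sl,1),round(sp,3),round(s["qpos"][6],2)
E
python3 - <<'E'
from h import *
d=read_camera("top"); im=d["frame"]
cv2.imwrite("pics/crop1.png",cv2.resize(im[120:320,190:460],None,fx=2.9,fy=2.9,interpolation=cv2.INTER_CUBIC)[:,:,::-1])
px=dict(heatsink=(322,163),tall_capacitor=(220,275),wide_capacitor=(328,214),transformer=(274,273),relay=(272,219),tray_two=(420,216),tray_three=(131,250))
for n,p in px.items():
    L=silhouettes(n,"top"); z=0 if 'tray' in n else 6
    ok=[m for m in L if np.hypot(*(np.argwhere(m["mask"]).mean(0)[::-1]-p))<12]
    print(n,[(m["score"],np.argwhere(m["mask"]).mean(0)[::-1].round(),m["mask"].sum()) for m in L], ray(p,d,z+20).round(1) if z else '')
    if ok: print("   fit",fit(n,ok[0]["mask"],d,z,ray(p,d,z+10)[:2]))
E
```

```text
heatsink [(0.78, array([322., 163.]), np.int64(385))] [ 665.5 -103.7   26. ]
   fit (array([ 665.9, -103.4,  164.3]), np.float64(0.087))
tall_capacitor [(0.48, array([220., 275.]), np.int64(195))] [434.9 111.9  26. ]
   fit (array([435. , 109.2,   0.9]), np.float64(0.162))
wide_capacitor [(0.68, array([328., 215.]), np.int64(302))] [ 557.8 -114.2   26. ]
   fit (array([ 556.4, -114.4,   24.2]), np.float64(0.069))
transformer [(0.93, array([275., 274.]), np.int64(400))] [437.1  -0.   26. ]
   fit (array([435.5,  -1.8,  15.3]), np.float64(0.055))
relay [(0.53, array([272., 220.]), np.int64(285))] [549.4   2.7  26. ]
   fit (array([547.4,   2.2, 123. ]), np.float64(0.061))
tray_two [(0.97, array([421., 217.]), np.int64(2231)), (0.8, array([525., 271.]), np.int64(2243)), (0.75, array([426., 305.]), np.int64(2237))] 
   fit (array([ 551.7, -307.2,  157.4]), np.float64(0.031))
tray_three [(0.68, array([131., 250.]), np.int64(3344))] 
   fit (array([486. , 306.8, 246.2]), np.float64(0.032))
```

View pics/crop1.png

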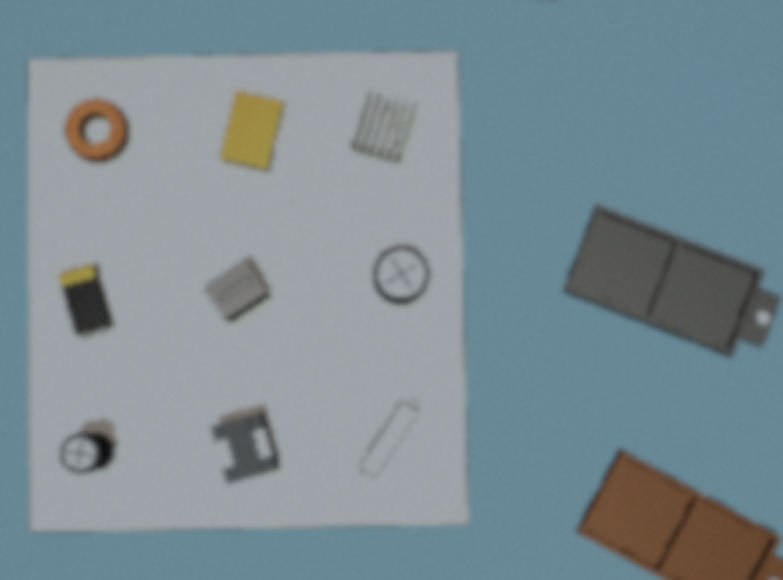

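The crop confirms the choices:

- **Heat sink:** (385,127), fins near vertical.
- **Wide capacitor:** (401,274).
- **Relay:** ribbed, at (238,290).
- **Transformer:** (246,445).
- **Tall capacitor:** (85,452).
- **Two-bay tray:** dark grey at (663,280), with the tab dot at (763,318).

Heat sink first.

```bash
python3 -c "
from h import *
print(go(665.9,-103.4,150,74.3))"
```

```text
(array([ 626.8, -402.6,  103.3]), np.float64(0.496), np.float64(-0.05))
```

Careful with the scale: shifts go in shares of 800 mm and turns go in shares of pi rad. That gives: 627 mm is 0.7838, 103 mm is 0.1288, 0.496 rad is 0.1579.

Request:
arm_command --motion '[{"claw": 1, "slide": [0.7838, -0.5038, 0.1288], "spin": 0.1579}, {"claw": 1, "slide": [0.7838, -0.5038, 0.1288], "spin": 0.1579}, {"claw": 1, "slide": [0.7838, -0.5038, 0.1288], "spin": 0.1579}, {"claw": 1, "slide": [0.7838, -0.5038, 0.1288], "spin": 0.1579}, {"claw": 1, "slide": [0.7838, -0.5038, 0.1288], "spin": 0.1579}, {"claw": 1, "slide": [0.7838, -0.5038, 0.1288], "spin": 0.1579}, {"claw": 1, "slide": [0.7838, -0.5038, 0.1288], "spin": 0.1579}, {"claw": 1, "slide": [0.7838, -0.5038, 0.1288], "spin": 0.1579}, {"claw": 1, "slide": [0.7838, -0.5038, 0.1288], "spin": 0.1579}, {"claw": 1, "slide": [0.7838, -0.5038, 0.1288], "spin": 0.1579}]'

```text
time: 1.95
ee_pos: [489.4, -282.4, 185.5]
tool_rot: [3.112, -0.43, 0.001]
force: [-0.1, -0.3, -0.0]
opening: 85.2
finger_force: 0.0
```

```bash
python3 -c "
from h import *
print(go(665.9,-103.4,150,74.3))"
```

```text
(array([ 121.3, -220.1,   35.5]), np.float64(-0.0), np.float64(-1.44))
```

To row units: -220 mm is -0.275, 121 mm is 0.1513.

Request:
arm_command --motion '[{"claw": 1, "slide": [0.1513, -0.275, 0.0438], "spin": 0}, {"claw": 1, "slide": [0.1513, -0.275, 0.0438], "spin": 0}, {"claw": 1, "slide": [0.1513, -0.275, 0.0438], "spin": 0}, {"claw": 1, "slide": [0.1513, -0.275, 0.0438], "spin": 0}, {"claw": 1, "slide": [0.1513, -0.275, 0.0438], "spin": 0}, {"claw": 1, "slide": [0.1513, -0.275, 0.0438], "spin": 0}, {"claw": 1, "slide": [0.1513, -0.275, 0.0438], "spin": 0}, {"claw": 1, "slide": [0.1513, -0.275, 0.0438], "spin": 0}]'

```text
time: 2.75
ee_pos: [663.4, -106.6, 150.1]
tool_rot: [3.11, -0.432, -0.001]
force: [-0.1, -1.1, -0.4]
opening: 85.3
finger_force: 0.0
```

```bash
python3 -c "
from h import *
s=r.observe(); print(s['ee_pos'])
d=read_camera('wrist'); cv2.imwrite('pics/w1.png',d['frame'][:,:,::-1])
q=proj([[665.9,-103.4,40]],d)[0]; print(q)
for m in silhouettes('heatsink','wrist'):
    print(m['score'],m['mask'].sum(),np.argwhere(m['mask']).mean(0)[::-1]); print(fit('heatsink',m['mask'],d,6,(666,-103)))
    break
print(go(665.9,-103.4,41,74.3))"
```

```text
[ 663.44195414 -106.59093976  150.1411256 ]
[319.34656904 245.84684909]
0.58 3072 [317.44563802 237.39908854]
(array([ 665.5, -101.7,  -16.7]), np.float64(0.126))
(array([  1.4,  -5.3, 109.5]), np.float64(-0.004), np.float64(-1.84))
```

View pics/w1.png

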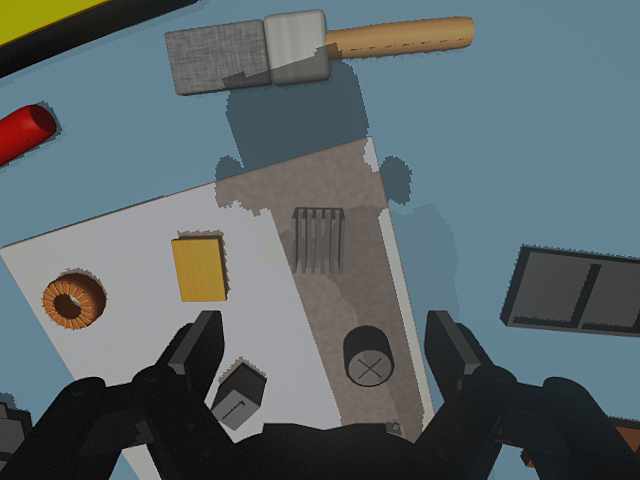

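The wrist view agrees: the heat sink is at (318,238), its fins parallel to the pads and the gap clear. Descend and grip.

To row units: 111 mm is 0.1388, 105 mm is 0.1313.

Request:
arm_command --motion '[{"claw": 1, "slide": [0.0025, -0.0063, 0.05], "spin": 0}, {"claw": 1, "slide": [0.0025, -0.0063, 0.1], "spin": 0}, {"claw": 1, "slide": [0.0025, -0.0063, 0.1313], "spin": 0}, {"claw": 1, "slide": [0.0025, -0.0063, 0.1388], "spin": 0}, {"claw": 1, "slide": [0.0025, -0.0063, 0.1388], "spin": 0}, {"claw": -1, "slide": [0.0025, -0.0063, 0.1388], "spin": 0}, {"claw": -1, "slide": [0.0025, -0.0063, 0.1388], "spin": 0}, {"claw": -1, "slide": [0.0025, -0.0063, 0.1388], "spin": 0}, {"claw": -1, "slide": [0.0025, -0.0063, 0.1388], "spin": 0}, {"claw": -1, "slide": [0.0025, -0.0063, 0.1388], "spin": 0}]' --newtons 40

```text
time: 3.85
ee_pos: [668.9, -100.6, 41.2]
tool_rot: [3.112, -0.429, 0.005]
force: [-0.7, -0.3, 5.2]
opening: 35.2
finger_force: 42.1
```

```bash
python3 -c "
from h import *
s=r.observe(); print(s['ee_pos'],s['opening'],s['finger_force'])
print(go(s['ee_pos'][0],s['ee_pos'][1],150))
print(go(539.4,-336.7,150,67.4),go(539.4,-336.7,37,67.4))"
```

```text
[ 668.9471819  -100.59659035   41.22038254] 35.20947705058547 42.14713275432587
(array([   0.4,   -0. , -108.8]), 0, np.float64(-1.87))
(array([ -60.4,  262.3, -109.1]), np.float64(0.12), np.float64(-1.87)) (array([-60.8, 262.4,   3.9]), np.float64(0.12), np.float64(-1.87))
```

To row units: 262 mm is 0.3275, 235 mm is 0.2938, 0.12 rad is 0.0382.

Request:
arm_command --motion '[{"claw": -1, "slide": [0, 0, -0.0313], "spin": 0}, {"claw": -1, "slide": [0, 0, -0.075], "spin": 0}, {"claw": -1, "slide": [-0.0075, 0.0325, -0.0875], "spin": 0.0064}, {"claw": -1, "slide": [-0.0188, 0.0825, -0.0875], "spin": 0.0159}, {"claw": -1, "slide": [-0.0313, 0.1375, -0.0875], "spin": 0.0255}, {"claw": -1, "slide": [-0.0438, 0.1925, -0.0875], "spin": 0.0318}, {"claw": -1, "slide": [-0.0563, 0.2475, -0.0875], "spin": 0.0382}, {"claw": -1, "slide": [-0.0675, 0.2938, -0.0875], "spin": 0.0382}, {"claw": -1, "slide": [-0.075, 0.3275, -0.0875], "spin": 0.0382}, {"claw": -1, "slide": [-0.075, 0.3275, -0.0875], "spin": 0.0382}]'

```text
time: 4.85
ee_pos: [533.8, -343.5, 108.8]
tool_rot: [3.073, -0.63, -0.004]
force: [0.5, -0.7, -0.9]
opening: 34.8
finger_force: 41.5
```

```bash
python3 -c "
from h import *
s=r.observe(); print(s['ee_pos'],s['opening'],s['finger_force'])
d=read_camera('wrist'); cv2.imwrite('pics/w2.png',d['frame'][:,:,::-1])
print(fit('tray_two',max(silhouettes('tray_two','top'),key=lambda m:m['score'])['mask'],read_camera('top'),0,(552,-307)))
print(go(539.4,-336.7,38.7,67.4))"
```

```text
[ 533.76939088 -343.50566077  108.78423522] 34.84296429455567 41.4958655834198
(array([ 551.7, -307.2,  157.5]), np.float64(0.031))
(array([ 1. ,  1.6, 70.3]), np.float64(0.001), np.float64(-1.54))
```

View pics/w2.png

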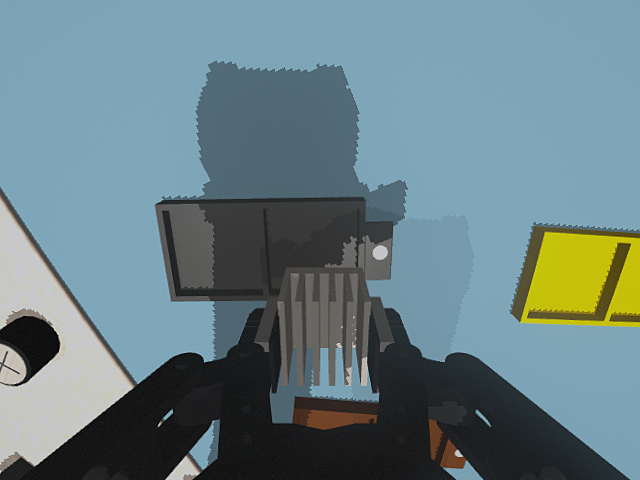

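The heat sink is held upright at (325,320), in line with the right-hand (tab) bay. Lower and release.

To row units: 71 mm is 0.0888, 70 mm is 0.0875.

Request:
arm_command --motion '[{"claw": -1, "slide": [0.0013, 0.0025, 0.0375], "spin": 0}, {"claw": -1, "slide": [0.0013, 0.0025, 0.0688], "spin": 0}, {"claw": -1, "slide": [0.0013, 0.0025, 0.0813], "spin": 0}, {"claw": -1, "slide": [0.0013, 0.0025, 0.0875], "spin": 0}, {"claw": -1, "slide": [0.0013, 0.0025, 0.0888], "spin": 0}, {"claw": -1, "slide": [0.0013, 0.0025, 0.0888], "spin": 0}, {"claw": 0.2, "slide": [0.0013, 0.0025, 0.0888], "spin": 0}, {"claw": 0.2, "slide": [0.0013, 0.0025, 0.0888], "spin": 0}, {"claw": 0.2, "slide": [0.0013, 0.0025, 0.0888], "spin": 0}]'

```text
time: 5.9
ee_pos: [539.4, -339.0, 39.0]
tool_rot: [3.08, -0.615, 0.002]
force: [0.1, 0.1, -0.3]
opening: 51.4
finger_force: 0.0
```

```bash
python3 -c "
from h import *
s=r.observe(); print(s['ee_pos'],s['opening'],s['finger_force'],s['force'])
print(go(435,109.2,150,s and 40))"
```

```text
[ 539.37382171 -338.99170784   39.01616194] 51.402530989205374 0.0 [ 0.06277511  0.11741059 -0.28436795]
(array([-268.4, -373.7, -111.4]), np.float64(0.478), np.float64(-1.55))
```

To row units: -374 mm is -0.4675, -111 mm is -0.1388, -1.08 rad is -0.3438.

Request:
arm_command --motion '[{"claw": 0.2, "slide": [0, 0, -0.0375], "spin": 0}, {"claw": 0.2, "slide": [0, 0, -0.1], "spin": 0}, {"claw": 1, "slide": [-0.335, -0.4675, -0.1388], "spin": -0.3438}, {"claw": 1, "slide": [-0.335, -0.4675, -0.1388], "spin": -0.3438}, {"claw": 1, "slide": [-0.335, -0.4675, -0.1388], "spin": -0.3438}, {"claw": 1, "slide": [-0.335, -0.4675, -0.1388], "spin": -0.3438}, {"claw": 1, "slide": [-0.335, -0.4675, -0.1388], "spin": -0.3438}, {"claw": 1, "slide": [-0.335, -0.4675, -0.1388], "spin": -0.3438}, {"claw": 1, "slide": [-0.335, -0.4675, -0.1388], "spin": -0.3438}, {"claw": 1, "slide": [-0.335, -0.4675, -0.1388], "spin": -0.3438}]'

```text
time: 6.9
ee_pos: [448.5, 51.7, 145.9]
tool_rot: [2.956, 1.06, 0.002]
force: [0.4, 0.8, -0.3]
opening: 85.3
finger_force: 0.0
```

```bash
python3 -c "
from h import *
s=r.observe(); print(s['ee_pos'],s['qpos'])
print(go(435,109.2,150,-22.6))
d=read_camera('top')
print(fit('heatsink',max(silhouettes('heatsink','top'),key=lambda m:m['score'])['mask'],d,3,(540,-337)))
print([ (x['score'],x['at']) for x in spot_in('tall_capacitor','side')])
d=read_camera('side')
m=silhouettes('tall_capacitor','side'); print([(x['score'],x['mask'].sum(),fit('tall_capacitor',x['mask'],d,6,(435,109))) for x in m[:1]])
"
```

```text
[448.45805783  51.73780339 145.9319583 ] [ 0.31048221  0.18896338 -0.55114272  2.13258819  0.13233255  0.85028751
 -1.20254397]
(array([ 26.1, -52.9,  -4.1]), np.float64(-0.488), np.float64(-1.2))
(array([ 538.5, -336.4,  156.6]), np.float64(0.057))
[(0.6, [429.2, 123.2, 41.0])]
[(0.92, np.int64(452), (array([433.4, 111.9,   0.6]), np.float64(0.083)))]
```

To row units: -54 mm is -0.0675, 26 mm is 0.0325, -0.49 rad is -0.156.

Request:
arm_command --motion '[{"claw": 1, "slide": [0.0325, -0.0675, -0.005], "spin": -0.0477}, {"claw": 1, "slide": [0.0325, -0.0675, -0.005], "spin": -0.0955}, {"claw": 1, "slide": [0.0325, -0.0675, -0.005], "spin": -0.1432}, {"claw": 1, "slide": [0.0325, -0.0675, -0.005], "spin": -0.156}, {"claw": 1, "slide": [0.0325, -0.0675, -0.005], "spin": -0.156}]'

```text
time: 7.65
ee_pos: [435.4, 106.4, 149.0]
tool_rot: [2.618, 1.737, -0.001]
force: [-0.5, -0.0, 0.3]
opening: 85.6
finger_force: 0.0
```

```bash
python3 -c "
from h import *
print(go(434,110.5,48,-22.6))"
```

```text
(array([  3.2,  -2.9, 101. ]), np.float64(-0.005), np.float64(-0.86))
```

To row units: 101 mm is 0.1263, 80 mm is 0.1.

Request:
arm_command --motion '[{"claw": 1, "slide": [0.0038, -0.0038, 0.05], "spin": 0}, {"claw": 1, "slide": [0.0038, -0.0038, 0.1], "spin": 0}, {"claw": 1, "slide": [0.0038, -0.0038, 0.1263], "spin": 0}, {"claw": 1, "slide": [0.0038, -0.0038, 0.1263], "spin": 0}, {"claw": -1, "slide": [0.0038, -0.0038, 0.1263], "spin": 0}, {"claw": -1, "slide": [0.0038, -0.0038, 0.1263], "spin": 0}, {"claw": -1, "slide": [0.0038, -0.0038, 0.1263], "spin": 0}, {"claw": -1, "slide": [0.0038, -0.0038, 0.1263], "spin": 0}, {"claw": -1, "slide": [0.0038, -0.0038, 0.1263], "spin": 0}, {"claw": -1, "slide": [0.0038, -0.0038, 0.1263], "spin": 0}]' --newtons 30

```text
time: 8.65
ee_pos: [434.3, 112.5, 49.5]
tool_rot: [2.613, 1.741, 0.003]
force: [-1.1, -1.0, 6.6]
opening: 26.4
finger_force: 29.3
```

```bash
python3 -c "
from h import *
s=r.observe(); print(s['ee_pos'],s['opening'],s['finger_force'])
print(go(564,-277.7,s['ee_pos'][2],-22.6))"
```

```text
[434.30728946 112.5140635   49.46037692] 26.378830689767284 29.33756411075592
(array([-310.2,  269.9,    0.4]), np.float64(-0.001), np.float64(-1.04))
```

To row units: -215 mm is -0.2688, 187 mm is 0.2338.

Request:
arm_command --motion '[{"claw": -1, "slide": [0, 0, -0.0313], "spin": 0}, {"claw": -1, "slide": [0, 0, -0.075], "spin": 0}, {"claw": -1, "slide": [-0.0125, 0.0113, -0.1125], "spin": 0}, {"claw": -1, "slide": [-0.0438, 0.0375, -0.1125], "spin": 0}, {"claw": -1, "slide": [-0.0813, 0.0713, -0.1125], "spin": 0}, {"claw": -1, "slide": [-0.1188, 0.1038, -0.1125], "spin": 0}, {"claw": -1, "slide": [-0.1563, 0.1363, -0.1125], "spin": 0}, {"claw": -1, "slide": [-0.1938, 0.1688, -0.1125], "spin": 0}, {"claw": -1, "slide": [-0.2313, 0.2013, -0.1125], "spin": 0}, {"claw": -1, "slide": [-0.2688, 0.2338, -0.1125], "spin": 0}]'

```text
time: 9.65
ee_pos: [523.1, -159.5, 138.2]
tool_rot: [2.614, 1.742, -0.0]
force: [0.7, 0.3, -0.7]
opening: 25.9
finger_force: 29.7
```

To row units: -95 mm is -0.1188, -90 mm is -0.1125.

Request:
arm_command --motion '[{"claw": -1, "slide": [-0.0375, 0.0325, 0], "spin": 0}, {"claw": -1, "slide": [-0.0688, 0.06, 0], "spin": 0}, {"claw": -1, "slide": [-0.0963, 0.0838, 0], "spin": 0}, {"claw": -1, "slide": [-0.1125, 0.0988, 0], "spin": 0}, {"claw": -1, "slide": [-0.1188, 0.1038, 0], "spin": 0}, {"claw": -1, "slide": [-0.1188, 0.1038, 0], "spin": 0}, {"claw": -1, "slide": [-0.1188, 0.1038, 0], "spin": 0}]'

```text
time: 10.35
ee_pos: [562.8, -275.8, 138.0]
tool_rot: [-2.611, -1.744, -0.0]
force: [0.5, 0.5, -0.3]
opening: 26.3
finger_force: 29.7
```

```bash
python3 -c "
from h import *
s=r.observe(); print(s['ee_pos'],s['opening'],s['finger_force'],s['qpos'])
print(go(564,-277.7,47,-22.6))"
```

```text
[ 562.80728594 -275.79805965  137.95722538] 26.345215863220325 29.676225185394287 [ 0.72304542  0.49914607 -0.4220406   1.72896312  0.23935899  0.96598234
 -0.18392626]
(array([-1.4,  1.9, 91. ]), np.float64(0.001), np.float64(-0.18))
```

Request:
arm_command --motion '[{"claw": -1, "slide": [-0.0013, 0.0025, 0.0438], "spin": 0}, {"claw": -1, "slide": [-0.0013, 0.0025, 0.0875], "spin": 0}, {"claw": -1, "slide": [-0.0013, 0.0025, 0.1063], "spin": 0}, {"claw": -1, "slide": [-0.0013, 0.0025, 0.1138], "spin": 0}, {"claw": -1, "slide": [-0.0013, 0.0025, 0.1138], "spin": 0}, {"claw": -1, "slide": [-0.0013, 0.0025, 0.1138], "spin": 0}, {"claw": 0.1, "slide": [-0.0013, 0.0025, 0.1138], "spin": 0}, {"claw": 0.1, "slide": [-0.0013, 0.0025, 0.1138], "spin": 0}, {"claw": 0.1, "slide": [-0.0013, 0.0025, 0.1138], "spin": 0}, {"claw": 0.1, "slide": [-0.0013, 0.0025, 0.1138], "spin": 0}]'

```text
time: 11.35
ee_pos: [564.7, -279.5, 47.5]
tool_rot: [2.614, 1.742, 0.0]
force: [0.1, 0.3, -0.2]
opening: 47.1
finger_force: 0.0
```

```bash
python3 -c "
from h import *
s=r.observe(); print(s['ee_pos'],s['opening'],s['finger_force'],s['force'])
print(go(435.5,-1.8,150,105.3))"
```

```text
[ 564.70989563 -279.47420244   47.45511074] 47.07477179083687 0.0 [ 0.14881778  0.29787395 -0.15635609]
(array([ 206.5, -226.1, -102.7]), np.float64(0.909), np.float64(-0.23))
```

To row units: -226 mm is -0.2825, 206 mm is 0.2575, -1.2 rad is -0.382.

Request:
arm_command --motion '[{"claw": 0.1, "slide": [0, 0, -0.05], "spin": 0}, {"claw": 0.1, "slide": [0, 0, -0.1063], "spin": 0}, {"claw": 1, "slide": [0.2575, -0.2825, -0.1275], "spin": -0.382}, {"claw": 1, "slide": [0.2575, -0.2825, -0.1275], "spin": -0.382}, {"claw": 1, "slide": [0.2575, -0.2825, -0.1275], "spin": -0.382}, {"claw": 1, "slide": [0.2575, -0.2825, -0.1275], "spin": -0.382}, {"claw": 1, "slide": [0.2575, -0.2825, -0.1275], "spin": -0.382}, {"claw": 1, "slide": [0.2575, -0.2825, -0.1275], "spin": -0.382}, {"claw": 1, "slide": [0.2575, -0.2825, -0.1275], "spin": -0.382}, {"claw": 1, "slide": [0.2575, -0.2825, -0.1275], "spin": -0.382}]'

```text
time: 12.35
ee_pos: [434.2, 0.2, 149.6]
tool_rot: [1.156, 2.92, -0.001]
force: [-0.2, -0.3, 0.4]
opening: 85.1
finger_force: 0.0
```

```bash
python3 -c "
from h import *
print(go(435.5,-1.8,150,105.3))"
```

```text
(array([-2.3, -0.6, -0.4]), np.float64(-1.021), np.float64(0.56))
```

To row units: -2 mm is -0.0025, -1.02 rad is -0.3247.

Request:
arm_command --motion '[{"claw": 1, "slide": [-0.0025, 0, 0], "spin": -0.3247}, {"claw": 1, "slide": [-0.0025, 0, 0], "spin": -0.3247}, {"claw": 1, "slide": [-0.0025, 0, 0], "spin": -0.3247}, {"claw": 1, "slide": [-0.0025, 0, 0], "spin": -0.3247}, {"claw": 1, "slide": [-0.0025, 0, 0], "spin": -0.3247}, {"claw": 1, "slide": [-0.0025, 0, 0], "spin": -0.3247}, {"claw": 1, "slide": [-0.0025, 0, 0], "spin": -0.3247}, {"claw": 1, "slide": [-0.0025, 0, 0], "spin": -0.3247}, {"claw": 1, "slide": [-0.0025, 0, 0], "spin": -0.3247}]'

```text
time: 13.25
ee_pos: [436.7, -3.7, 149.3]
tool_rot: [-0.394, 3.117, -0.0]
force: [-1.1, 0.7, 0.3]
opening: 85.3
finger_force: 0.0
```

```bash
python3 -c "
from h import *
d=read_camera('wrist'); cv2.imwrite('pics/w3.png',d['frame'][:,:,::-1])
m=silhouettes('transformer','wrist'); print([(x['score'],x['mask'].sum(),fit('transformer',x['mask'],d,6,(435,-2))) for x in m[:1]])
d=read_camera('top'); print([(m['score'],fit('tall_capacitor',m['mask'],d,3,(564,-278))) for m in silhouettes('tall_capacitor','top')[:1]])
print(r.observe()['qpos'],go(435.5,-1.8,46,105.3))"
```

```text
[(0.8, np.int64(3784), (array([434.4,   0. , 194.6]), np.float64(0.037)))]
[(0.72, (array([ 565.4, -278.3,    5.3]), np.float64(0.275)))]
[ 0.83390073  0.23625224 -0.98188571  2.14689481  0.25603868  0.87798052
  1.52349791] (array([  0.7,   2.1, 103.3]), np.float64(-0.014), np.float64(1.52))
```

View pics/w3.png

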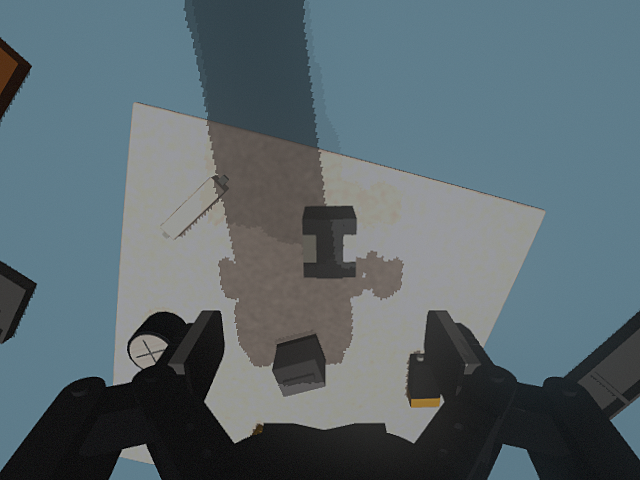

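The wrist view shows the transformer at (330,242), its bar parallel to the pads and clear. Grip.

To row units: 103 mm is 0.1288, 80 mm is 0.1.

Request:
arm_command --motion '[{"claw": 1, "slide": [0, 0.0013, 0.05], "spin": 0}, {"claw": 1, "slide": [0, 0.0013, 0.1], "spin": 0}, {"claw": 1, "slide": [0, 0.0013, 0.1288], "spin": 0}, {"claw": 1, "slide": [0, 0.0013, 0.1288], "spin": 0}, {"claw": -1, "slide": [0, 0.0013, 0.1288], "spin": 0}, {"claw": -1, "slide": [0, 0.0013, 0.1288], "spin": 0}, {"claw": -1, "slide": [0, 0.0013, 0.1288], "spin": 0}, {"claw": -1, "slide": [0, 0.0013, 0.1288], "spin": 0}, {"claw": -1, "slide": [0, 0.0013, 0.1288], "spin": 0}, {"claw": -1, "slide": [0, 0.0013, 0.1288], "spin": 0}]' --newtons 60

```text
time: 14.45
ee_pos: [438.0, -2.6, 47.9]
tool_rot: [-0.398, 3.113, -0.002]
force: [-0.8, 0.6, 8.0]
opening: 34.1
finger_force: 59.1
```

```bash
python3 -c "
from h import *
s=r.observe(); print(s['ee_pos'],s['opening'],s['finger_force'])
print(go(544.6,281,s['ee_pos'][2],66.2))"
```

```text
[438.04375034  -2.58601362  47.92700273] 34.07972706223842 59.05909091234207
(array([-1.744e+02,  2.477e+02,  1.000e-01]), np.float64(0.669), np.float64(1.3))
```

To row units: 228 mm is 0.285, 206 mm is 0.2575, 0.67 rad is 0.2133.

Request:
arm_command --motion '[{"claw": -1, "slide": [0, 0, -0.0313], "spin": 0}, {"claw": -1, "slide": [0, 0, -0.075], "spin": 0}, {"claw": -1, "slide": [-0.015, 0.02, -0.1], "spin": 0.0255}, {"claw": -1, "slide": [-0.04, 0.0563, -0.1], "spin": 0.0509}, {"claw": -1, "slide": [-0.0688, 0.0975, -0.1], "spin": 0.0828}, {"claw": -1, "slide": [-0.0975, 0.1388, -0.1], "spin": 0.1146}, {"claw": -1, "slide": [-0.1263, 0.18, -0.1], "spin": 0.1464}, {"claw": -1, "slide": [-0.155, 0.2213, -0.1], "spin": 0.1783}, {"claw": -1, "slide": [-0.1813, 0.2575, -0.1], "spin": 0.2037}, {"claw": -1, "slide": [-0.2, 0.285, -0.1], "spin": 0.2133}]'

```text
time: 15.45
ee_pos: [534.3, 261.2, 127.0]
tool_rot: [0.649, 3.073, 0.003]
force: [0.6, 0.7, -1.0]
opening: 34.1
finger_force: 60.6
```

Request:
arm_command --motion '[{"claw": -1, "slide": [0, 0, 0], "spin": 0}, {"claw": -1, "slide": [0, 0, 0], "spin": 0}, {"claw": -1, "slide": [0, 0, 0], "spin": 0}]'

```text
time: 15.75
ee_pos: [533.7, 256.3, 125.9]
tool_rot: [-0.65, -3.073, 0.003]
force: [0.7, -0.3, -1.6]
opening: 34.1
finger_force: 60.6
```

```bash
python3 -c "
from h import *
s=r.observe(); print(s['ee_pos'],s['opening'],s['finger_force'],s['qpos'])
print(go(544.6,281,45.4,66.2))"
```

```text
[533.66731226 256.31135064 125.88572299] 34.11464546722987 60.617913007736206 [ 0.08871096  0.54187468 -0.75965725  1.8103469   0.44653968  0.97053637
  0.29460933]
(array([ 0. , 27.2, 80.4]), np.float64(-0.002), np.float64(0.29))
```

To row units: 80 mm is 0.1, 76 mm is 0.095.

Request:
arm_command --motion '[{"claw": -1, "slide": [0, 0.025, 0.0188], "spin": 0}, {"claw": -1, "slide": [0, 0.0338, 0.0563], "spin": 0}, {"claw": -1, "slide": [0, 0.0338, 0.0813], "spin": 0}, {"claw": -1, "slide": [0, 0.0338, 0.095], "spin": 0}, {"claw": -1, "slide": [0, 0.0338, 0.1], "spin": 0}, {"claw": -1, "slide": [0, 0.0338, 0.1], "spin": 0}, {"claw": 0.2, "slide": [0, 0.0338, 0.1], "spin": 0}, {"claw": 0.2, "slide": [0, 0.0338, 0.1], "spin": 0}, {"claw": 0.2, "slide": [0, 0.0338, 0.1], "spin": 0}, {"claw": 0.2, "slide": [0, 0.0338, 0.1], "spin": 0}]'

```text
time: 16.75
ee_pos: [545.3, 283.2, 46.8]
tool_rot: [0.648, 3.073, 0.001]
force: [0.8, -0.2, 0.9]
opening: 51.2
finger_force: 0.0
```

```bash
python3 -c "
from h import *
s=r.observe(); print(s['ee_pos'],s['opening'],s['finger_force'],s['force'])
print(go(547.4,2.2,150,33))"
```

```text
[545.29943357 283.16837241  46.83921709] 51.18438793513007 0.0 [ 0.75569059 -0.17934763  0.87287667]
(array([-115.5, -256.1, -103.3]), np.float64(0.579), np.float64(0.2))
```

To row units: -256 mm is -0.32, -115 mm is -0.1438, 0.58 rad is 0.1846.

Request:
arm_command --motion '[{"claw": 0.2, "slide": [0, 0, -0.05], "spin": 0}, {"claw": 0.2, "slide": [0, 0, -0.1063], "spin": 0}, {"claw": 1, "slide": [-0.1438, -0.32, -0.1288], "spin": 0.1846}, {"claw": 1, "slide": [-0.1438, -0.32, -0.1288], "spin": 0.1846}, {"claw": 1, "slide": [-0.1438, -0.32, -0.1288], "spin": 0.1846}, {"claw": 1, "slide": [-0.1438, -0.32, -0.1288], "spin": 0.1846}, {"claw": 1, "slide": [-0.1438, -0.32, -0.1288], "spin": 0.1846}, {"claw": 1, "slide": [-0.1438, -0.32, -0.1288], "spin": 0.1846}, {"claw": 1, "slide": [-0.1438, -0.32, -0.1288], "spin": 0.1846}, {"claw": 1, "slide": [-0.1438, -0.32, -0.1288], "spin": 0.1846}]'

```text
time: 17.75
ee_pos: [546.8, 1.5, 149.5]
tool_rot: [1.504, 2.758, 0.001]
force: [-0.4, 1.3, 0.4]
opening: 85.4
finger_force: 0.0
```

```bash
python3 -c "
from h import *
d=read_camera('wrist'); cv2.imwrite('pics/w4.png',d['frame'][:,:,::-1])
m=silhouettes('relay','wrist'); print([(x['score'],x['mask'].sum(),fit('relay',x['mask'],d,6,(547,2))) for x in m[:1]])
d=read_camera('top'); print([(m['score'],fit('transformer',m['mask'],d,3,(545,281))) for m in silhouettes('transformer','top')[:1]])
print(r.observe()['ee_pos'],go(547.4,2.2,41,33))"
```

```text
[(0.9, np.int64(2545), (array([546.1,   4.6, 121.3]), np.float64(0.03)))]
[(0.92, (array([544. , 282.3, -20.5]), np.float64(0.134)))]
[546.53225931   4.91062708 149.31679611] (array([ -2.8,  -0.8, 108.3]), np.float64(0.003), np.float64(0.27))
```

View pics/w4.png

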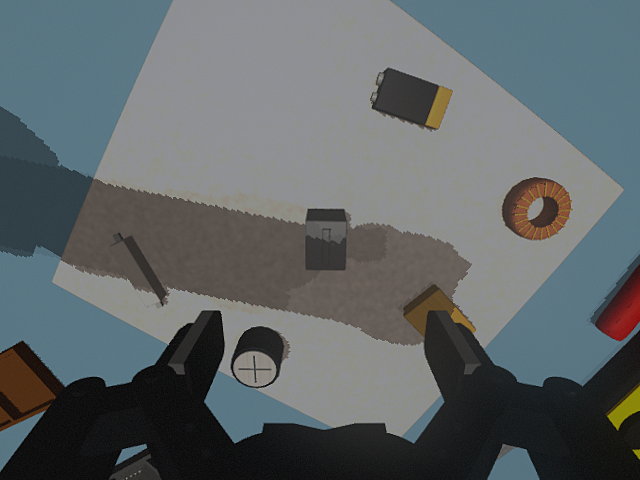

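The relay is at (326,240), its rib parallel to the pads and clear. Grip.

To row units: 110 mm is 0.1375, 105 mm is 0.1313.

Request:
arm_command --motion '[{"claw": 1, "slide": [-0.0013, 0, 0.05], "spin": 0}, {"claw": 1, "slide": [-0.0013, 0, 0.1], "spin": 0}, {"claw": 1, "slide": [-0.0013, 0, 0.1313], "spin": 0}, {"claw": 1, "slide": [-0.0013, 0, 0.1375], "spin": 0}, {"claw": -1, "slide": [-0.0013, 0, 0.1375], "spin": 0}, {"claw": -1, "slide": [-0.0013, 0, 0.1375], "spin": 0}, {"claw": -1, "slide": [-0.0013, 0, 0.1375], "spin": 0}, {"claw": -1, "slide": [-0.0013, 0, 0.1375], "spin": 0}, {"claw": -1, "slide": [-0.0013, 0, 0.1375], "spin": 0}, {"claw": -1, "slide": [-0.0013, 0, 0.1375], "spin": 0}]' --newtons 40

```text
time: 18.95
ee_pos: [548.8, 1.6, 40.9]
tool_rot: [1.499, 2.757, 0.002]
force: [-1.2, 0.1, 5.9]
opening: 27.0
finger_force: 40.9
```

```bash
python3 -c "
from h import *
s=r.observe(); print(s['ee_pos'],s['opening'],s['finger_force'])
print(go(486,306.8,s['ee_pos'][2],66.2))"
```

```text
[548.78693049   1.56450924  40.89816672] 26.9994793195125 40.9186577796936
(array([290.3, 113.3,  -0.3]), np.float64(-0.581), np.float64(0.17))
```

To row units: 275 mm is 0.3438, 250 mm is 0.3125, -0.58 rad is -0.1846.

Request:
arm_command --motion '[{"claw": -1, "slide": [0, 0, -0.0313], "spin": 0}, {"claw": -1, "slide": [0, 0, -0.075], "spin": 0}, {"claw": -1, "slide": [0.0238, 0.0088, -0.1], "spin": -0.0191}, {"claw": -1, "slide": [0.0688, 0.0275, -0.1], "spin": -0.0477}, {"claw": -1, "slide": [0.1188, 0.0463, -0.1], "spin": -0.0796}, {"claw": -1, "slide": [0.1688, 0.0663, -0.1], "spin": -0.1114}, {"claw": -1, "slide": [0.2188, 0.085, -0.1], "spin": -0.1432}, {"claw": -1, "slide": [0.2688, 0.105, -0.1], "spin": -0.1719}, {"claw": -1, "slide": [0.3125, 0.1225, -0.1], "spin": -0.1846}, {"claw": -1, "slide": [0.3438, 0.1338, -0.1], "spin": -0.1846}]'

```text
time: 19.95
ee_pos: [485.9, 293.6, 119.4]
tool_rot: [-0.642, -3.074, -0.003]
force: [-0.1, -0.1, -0.3]
opening: 27.3
finger_force: 40.1
```

Request:
arm_command --motion '[{"claw": -1, "slide": [0, 0, 0], "spin": 0}, {"claw": -1, "slide": [0, 0, 0], "spin": 0}, {"claw": -1, "slide": [0, 0, 0], "spin": 0}]'

```text
time: 20.25
ee_pos: [487.9, 288.4, 118.7]
tool_rot: [0.652, 3.073, -0.003]
force: [-0.2, 0.2, -0.9]
opening: 27.1
finger_force: 40.1
```

```bash
python3 -c "
from h import *
s=r.observe(); print(s['ee_pos'],s['opening'],s['finger_force'],s['qpos'])
print(go(486,306.8,38.4,66.2))"
```

```text
[487.90064125 288.41737796 118.70251216] 27.092448493669355 40.08612334728241 [ 0.03342784  0.51497189 -0.78187506  1.87510921  0.44713773  0.93639144
  0.19613137]
(array([ 9.2, 16.2, 80.3]), np.float64(-0.003), np.float64(0.2))
```

To row units: 80 mm is 0.1, 76 mm is 0.095.

Request:
arm_command --motion '[{"claw": -1, "slide": [0.0113, 0.02, 0.0125], "spin": 0}, {"claw": -1, "slide": [0.0113, 0.02, 0.05], "spin": 0}, {"claw": -1, "slide": [0.0113, 0.02, 0.0813], "spin": 0}, {"claw": -1, "slide": [0.0113, 0.02, 0.095], "spin": 0}, {"claw": -1, "slide": [0.0113, 0.02, 0.1], "spin": 0}, {"claw": -1, "slide": [0.0113, 0.02, 0.1], "spin": 0}, {"claw": 0.1, "slide": [0.0113, 0.02, 0.1], "spin": 0}, {"claw": 0.1, "slide": [0.0113, 0.02, 0.1], "spin": 0}, {"claw": 0.1, "slide": [0.0113, 0.02, 0.1], "spin": 0}, {"claw": 0.1, "slide": [0.0113, 0.02, 0.1], "spin": 0}]'

```text
time: 21.25
ee_pos: [486.0, 309.0, 39.8]
tool_rot: [0.648, 3.073, 0.001]
force: [0.5, 0.6, -0.0]
opening: 46.7
finger_force: 0.0
```

```bash
python3 -c "
from h import *
s=r.observe(); print(s['ee_pos'],s['opening'],s['finger_force'],s['force'])
print(go(556.4,-114.4,150,66.2))"
```

```text
[486.03718953 308.95175788  39.75885261] 46.68619735135004 0.0 [ 0.50789163  0.56707552 -0.04709348]
(array([-235.5, -358.8, -110.4]), np.float64(-0.0), np.float64(0.09))
```

To row units: -358 mm is -0.4475, -235 mm is -0.2938.

Request:
arm_command --motion '[{"claw": 0.1, "slide": [0, 0, -0.05], "spin": 0}, {"claw": 0.1, "slide": [0, 0, -0.1063], "spin": 0}, {"claw": 1, "slide": [-0.2938, -0.4475, -0.1375], "spin": 0}, {"claw": 1, "slide": [-0.2938, -0.4475, -0.1375], "spin": 0}, {"claw": 1, "slide": [-0.2938, -0.4475, -0.1375], "spin": 0}, {"claw": 1, "slide": [-0.2938, -0.4475, -0.1375], "spin": 0}, {"claw": 1, "slide": [-0.2938, -0.4475, -0.1375], "spin": 0}, {"claw": 1, "slide": [-0.2938, -0.4475, -0.1375], "spin": 0}, {"claw": 1, "slide": [-0.2938, -0.4475, -0.1375], "spin": 0}, {"claw": 1, "slide": [-0.2938, -0.4475, -0.1375], "spin": 0}]'

```text
time: 22.25
ee_pos: [551.4, -87.2, 148.0]
tool_rot: [0.648, 3.073, -0.0]
force: [0.9, 0.6, 0.2]
opening: 85.3
finger_force: 0.0
```

To row units: -38 mm is -0.0475, -25 mm is -0.0313.

Request:
arm_command --motion '[{"claw": 1, "slide": [-0.0313, -0.0475, 0], "spin": 0}, {"claw": 1, "slide": [-0.0313, -0.0475, 0], "spin": 0}, {"claw": 1, "slide": [-0.0313, -0.0475, 0], "spin": 0}, {"claw": 1, "slide": [-0.0313, -0.0475, 0], "spin": 0}]'

```text
time: 22.65
ee_pos: [558.7, -128.3, 147.6]
tool_rot: [-0.645, -3.074, -0.002]
force: [0.7, -0.3, 0.5]
opening: 85.6
finger_force: 0.0
```

```bash
python3 -c "
from h import *
d=read_camera('side'); cv2.imwrite('pics/s4.png',cv2.resize(d['frame'][200:480,150:420],None,fx=2,fy=2)[:,:,::-1])
d=read_camera('wrist')
m=silhouettes('wide_capacitor','wrist'); print([(x['score'],x['mask'].sum(),fit('wide_capacitor',x['mask'],d,6,(556,-114))) for x in m[:1]])
d=read_camera('top'); print([(m['score'],fit('relay',m['mask'],d,3,(486,307))) for m in silhouettes('relay','top')[:1]])
print(r.observe()['ee_pos'],go(556.4,-114.4,41,66.2))"
```

```text
[(0.66, np.int64(2853), (array([ 555.6, -113.3,    8.6]), np.float64(0.072)))]
[(0.81, (array([484.8, 309.9, 153.2]), np.float64(0.052)))]
[ 558.80708813 -128.30907409  147.62402552] (array([  7.8,  11.8, 106.6]), np.float64(0.003), np.float64(1.03))
```

View pics/s4.png

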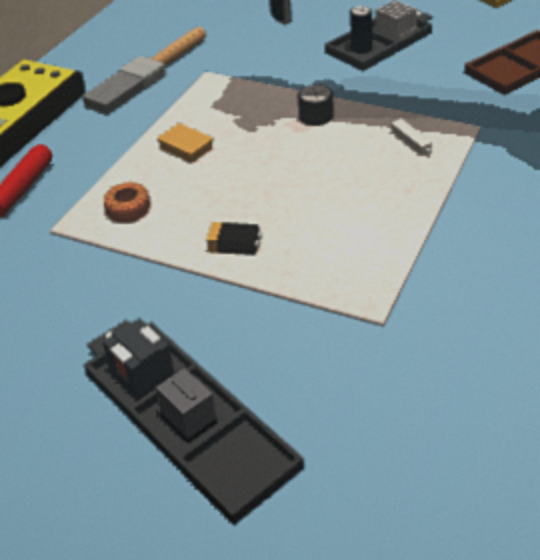

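The side view shows the transformer at (140,350) by the tab and the relay at (185,400) in the middle. Both parts in the two-bay tray stand upright at (360,30) and (395,20). Now the wide capacitor.

To row units: 109 mm is 0.1363, 105 mm is 0.1313.

Request:
arm_command --motion '[{"claw": 1, "slide": [0.01, 0.015, 0.0125], "spin": 0}, {"claw": 1, "slide": [0.01, 0.015, 0.05], "spin": 0}, {"claw": 1, "slide": [0.01, 0.015, 0.1], "spin": 0}, {"claw": 1, "slide": [0.01, 0.015, 0.1313], "spin": 0}, {"claw": 1, "slide": [0.01, 0.015, 0.1363], "spin": 0}, {"claw": -1, "slide": [0.01, 0.015, 0.1363], "spin": 0}, {"claw": -1, "slide": [0.01, 0.015, 0.1363], "spin": 0}, {"claw": -1, "slide": [0.01, 0.015, 0.1363], "spin": 0}, {"claw": -1, "slide": [0.01, 0.015, 0.1363], "spin": 0}, {"claw": -1, "slide": [0.01, 0.015, 0.1363], "spin": 0}]' --newtons 35

```text
time: 23.9
ee_pos: [558.2, -116.0, 40.6]
tool_rot: [0.648, 3.07, -0.0]
force: [-0.4, -0.0, 6.8]
opening: 37.8
finger_force: 35.5
```

```bash
python3 -c "
from h import *
s=r.observe(); print(s['ee_pos'],s['opening'],s['finger_force'])
print(go(427.4,332.6,s['ee_pos'][2],66.2))"
```

```text
[ 558.21903539 -116.03634984   40.64202321] 37.845960983969086 35.54924547672272
(array([300.9, 357.6,  -1. ]), np.float64(-0.0), np.float64(0.91))
```

To row units: 229 mm is 0.2863, 198 mm is 0.2475.

Request:
arm_command --motion '[{"claw": -1, "slide": [0, 0, -0.0313], "spin": 0}, {"claw": -1, "slide": [0, 0, -0.075], "spin": 0}, {"claw": -1, "slide": [0.015, 0.0175, -0.1], "spin": 0}, {"claw": -1, "slide": [0.045, 0.0538, -0.1], "spin": 0}, {"claw": -1, "slide": [0.0775, 0.0925, -0.1], "spin": 0}, {"claw": -1, "slide": [0.11, 0.1313, -0.1], "spin": 0}, {"claw": -1, "slide": [0.1425, 0.17, -0.1], "spin": 0}, {"claw": -1, "slide": [0.175, 0.2088, -0.1], "spin": 0}, {"claw": -1, "slide": [0.2075, 0.2475, -0.1], "spin": 0}, {"claw": -1, "slide": [0.24, 0.2863, -0.1], "spin": 0}]'

```text
time: 24.9
ee_pos: [472.5, 172.4, 118.9]
tool_rot: [0.649, 3.073, -0.0]
force: [-0.5, 0.4, -0.8]
opening: 37.7
finger_force: 35.3
```

To row units: 117 mm is 0.1463, 107 mm is 0.1338.

Request:
arm_command --motion '[{"claw": -1, "slide": [0.0325, 0.0388, 0], "spin": 0}, {"claw": -1, "slide": [0.065, 0.0775, 0], "spin": 0}, {"claw": -1, "slide": [0.0925, 0.11, 0], "spin": 0}, {"claw": -1, "slide": [0.1125, 0.1338, 0], "spin": 0}, {"claw": -1, "slide": [0.1225, 0.1463, 0], "spin": 0}, {"claw": -1, "slide": [0.1225, 0.1463, 0], "spin": 0}, {"claw": -1, "slide": [0.1225, 0.1463, 0], "spin": 0}, {"claw": -1, "slide": [0.1225, 0.1463, 0], "spin": 0}]'

```text
time: 25.7
ee_pos: [431.8, 315.4, 118.1]
tool_rot: [0.653, 3.073, -0.003]
force: [0.3, -0.1, -0.5]
opening: 37.7
finger_force: 35.3
```

```bash
python3 -c "
from h import *
s=r.observe(); print(s['ee_pos'],s['opening'],s['finger_force'],s['qpos'])
print(go(427.4,332.6,38.1,66.2))"
```

```text
[431.83802126 315.44091502 118.11632596] 37.71025684460324 35.255699157714844 [-0.01523613  0.46937823 -0.82064466  1.95037162  0.43518815  0.90773791
  0.09395144]
(array([11.1, 14. , 80. ]), np.float64(-0.004), np.float64(0.09))
```

To row units: 80.5 mm is 0.1006, 76 mm is 0.095.

Request:
arm_command --motion '[{"claw": -1, "slide": [0.0138, 0.0175, 0.0125], "spin": 0}, {"claw": -1, "slide": [0.0138, 0.0175, 0.05], "spin": 0}, {"claw": -1, "slide": [0.0138, 0.0175, 0.0813], "spin": 0}, {"claw": -1, "slide": [0.0138, 0.0175, 0.095], "spin": 0}, {"claw": -1, "slide": [0.0138, 0.0175, 0.1006], "spin": 0}, {"claw": -1, "slide": [0.0138, 0.0175, 0.1006], "spin": 0}, {"claw": 0.2, "slide": [0.0138, 0.0175, 0.1006], "spin": 0}, {"claw": 0.2, "slide": [0.0138, 0.0175, 0.1006], "spin": 0}, {"claw": 0.2, "slide": [0.0138, 0.0175, 0.1006], "spin": 0}, {"claw": 0.2, "slide": [0.0138, 0.0175, 0.1006], "spin": 0}]'

```text
time: 26.7
ee_pos: [426.7, 335.2, 38.4]
tool_rot: [0.649, 3.073, 0.001]
force: [-0.6, -0.6, 0.1]
opening: 50.8
finger_force: 0.0
```

To row units: -200 mm is -0.25, -150 mm is -0.1875.

Request:
arm_command --motion '[{"claw": 0.2, "slide": [0, 0, -0.0375], "spin": 0}, {"claw": 0.2, "slide": [0, 0, -0.0875], "spin": 0}, {"claw": 0.2, "slide": [0, 0, -0.15], "spin": 0}, {"claw": 0.2, "slide": [0, -0.0625, -0.1875], "spin": 0}, {"claw": 0.2, "slide": [0, -0.125, -0.1875], "spin": 0}, {"claw": 0.2, "slide": [0, -0.1875, -0.1875], "spin": 0}, {"claw": 0.2, "slide": [0, -0.25, -0.1875], "spin": 0}, {"claw": 0.2, "slide": [0, -0.25, -0.1875], "spin": 0}, {"claw": 0.2, "slide": [0, -0.25, -0.1875], "spin": 0}, {"claw": 0.2, "slide": [0, -0.25, -0.1875], "spin": 0}]'

```text
time: 27.7
ee_pos: [346.5, 153.4, 188.7]
tool_rot: [0.647, 3.072, 0.002]
force: [0.2, 0.8, 0.5]
opening: 51.3
finger_force: 0.0
```

```bash
python3 -c "
from h import *
print(r.observe()['ee_pos'])
d=read_camera('side'); cv2.imwrite('pics/s5.png',cv2.resize(d['frame'][170:480,150:470],None,fx=1.9,fy=1.9)[:,:,::-1])
d=read_camera('top'); cv2.imwrite('pics/t5.png',cv2.resize(d['frame'][120:330,80:480],None,fx=2,fy=2)[:,:,::-1])
for n,p in dict(heatsink=(539,-337),tall_capacitor=(564,-278),wide_capacitor=(427,333),transformer=(545,281),relay=(486,307)).items():
    print(n,[(m['score'],fit(n,m['mask'],d,3,p)) for m in silhouettes(n,'top')[:1]])
"
```

```text
[346.46706259 153.3564348  188.67063425]
heatsink [(0.87, (array([ 538.1, -337.1,  157.3]), np.float64(0.051)))]
tall_capacitor [(0.58, (array([ 583.4, -259.1,  -35.3]), np.float64(0.874)))]
wide_capacitor [(0.57, (array([425.3, 334.9,   6.1]), np.float64(0.052)))]
transformer [(0.56, (array([543.5, 282.9, -24.3]), np.float64(0.109)))]
relay [(0.89, (array([484.1, 309.7, -23.6]), np.float64(0.059)))]
```

View pics/s5.png

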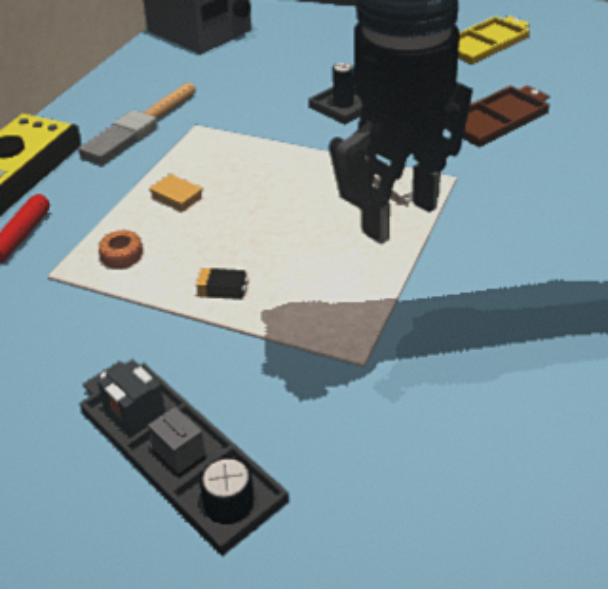

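View pics/t5.png

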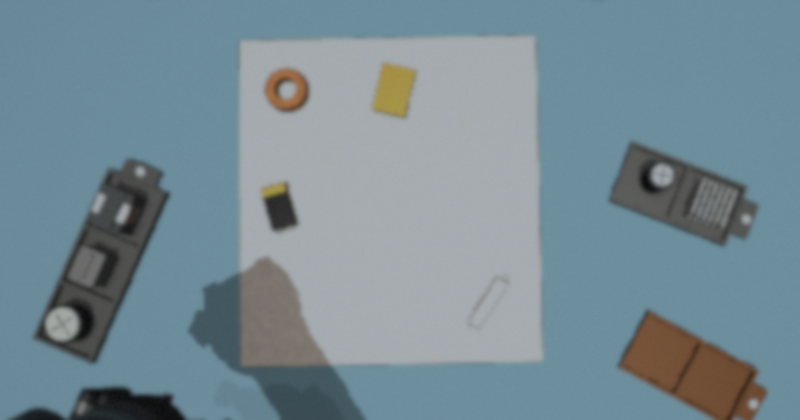

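All five parts stand upright in their bays in both views: the three-bay tray reads (118,207), (88,265), (63,324) from the tab and the two-bay tray (713,203), (660,175). The coil and the resistor have not moved. Handing in.

```bash
python3 -c "
from station import r
print(r.job_done())"
```

```text
the job is handed in; nothing more can be done
None
```

Both repair kits are made up as asked and handed in at about 28 s of robot time: in the last pictures all five parts stand upright in their bays, and the ring coil and white bar resistor lie where they were.

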